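# Cure a repaired chair spindle: load the lamp stand and hold the dead-man plunger

### The job

Stand the pale chair spindle with the white filler band upright in the socket of the curing-lamp stand, tenon fully home, and let go of it. Then press the sprung dead-man plunger on the yellow switch box about half-way down (white ring gone into the box, green ring going in) and keep it there for at least two seconds, never pushing it to the bottom, and finish your program while still holding it half-way. Leave the two dark spindles and everything else on the bench where they are.

Things in the scene. Friction and masses are not known exactly. Their poses are not given: they have to be found in the camera images.
- pale_spindle: pale turned spindle, 160 mm long, 50 g, upright in any one of the rack's 3 holes. Origin: centre of the foot, z up it. From the foot: tenon d 16, 28 mm long; shoulder d 26 resting on the hole rim; belly up to d 24, white band at 62 to 79 mm; collar d 24 to 103 mm; plain neck d 18 from 103 to 160 mm, to grip by. Foot 12 mm above the bench in the rack, 17 mm seated in the socket
- dark_spindle_a: a dark-stained spindle of the same shape and size, standing in another rack hole; leave it. Origin: centre of its foot
- dark_spindle_b: the second dark-stained spindle, same shape, in the remaining rack hole; leave it. Origin: centre of its foot
- rack: fixed plywood stock rack, 80 mm (x) by 190 mm (y) by 40 mm high, with three holes 19 mm in diameter in a row along its own y axis, at y = -62, 0 and +62 mm, 32 mm deep. Origin: centre of its underside, on the bench
- lamp_stand: fixed curing-lamp stand: grey base 130 mm (x) by 190 mm (y) by 45 mm high; socket at its own (0, -45) mm, ringed in white; black upright lamp panel, 100 mm long in x, violet face towards the socket, silver fins behind, at y = +54 to +95 mm, its top 122 mm above the bench. Origin: centre of its underside
- socket (a point): centre of the socket's mouth in the lamp stand's top face, 45 mm above the bench; the hole is vertical, 21 mm in diameter, 35 mm deep, with a 2 mm lead-in; z is up
- switch_box: fixed yellow dead-man switch box, 110 x 110 x 56 mm, with a black collar 4 mm high in the middle of its top, through which the plunger's stem slides. Origin: centre of its underside, on the bench
- plunger (a joint): travel of the sprung plunger, m: 0 released (at the start), 0.024 at the bottom, half-way 0.012. It moves straight down and springs back when let go: about 3.5 N starts it, 8 N holds it half-way, 13 N bottoms it. Stem: white ring 0 to 8 mm above the collar when released, green ring 8 to 16 mm, red above
- plunger_top (a point): centre of the top of the plunger's black mushroom head, 46 mm diameter, 12 mm thick, flat top 102 mm above the bench when released; it moves down with the plunger
- glue_bottle: yellow glue bottle with orange cap, 56 mm diameter, 150 mm tall, standing beyond the work area; leave it. Origin: centre of its underside
- filler_jar: amber jar with white cap, 68 mm diameter, 70 mm tall; leave it. Origin: centre of its underside
- mallet: hammer-shaped mallet with wooden handle and black rubber head, 260 mm long, lying flat at the left; leave it. Its own x axis runs from handle to head
- tape: brown ring of tape lying flat, 96 mm outside diameter, 25 mm high; leave it. Origin: centre of its underside
- mug: blue mug, 80 mm rim diameter, 90 mm tall, at the right; leave it. Origin: centre of its underside
Not all that is in view belongs to the job. There is more than one size of the switch_box; the one meant has the size given above.

How it is judged:
On the way, in this order (a step that is already met when the one before it is completed fails the run):
1. the pale spindle stands upright in the lamp stand's socket, tenon fully home, and the robot has let go of it (horizontal distance between pale_spindle and socket below 0.005 m and z of pale_spindle in the frame of socket below -0.024 m and angle between pale_spindle's own z axis and vertical below 0.08 rad and contact force between pale_spindle and the fingers below 0.05 N and contact force between pale_spindle and the arm below 0.05 N and linear speed of pale_spindle below 0.03 m/s), for 0.3 s.
2. the robot keeps the plunger about half-way down (8 to 16 mm of 24) for two seconds (value of joint plunger between 0.008 and 0.016 m and (contact force between switch_box and the fingers above 2 N or contact force between switch_box and the arm above 2 N)), for 1.8 s.
At the end, for the whole second after the job is handed in: The robot still holds the plunger, still, 8 to 16 mm down (of 24), pushing at least 2 N; the pale spindle stands untouched in the socket (axis within 5 mm, foot 24 mm or more below the mouth, within 0.08 rad of upright); every bystander is within 25 mm of its start (all of step 1 and all of step 2 and velocity of joint plunger between -0.01 and 0.01 m/s and distance of each of dark_spindle_a, dark_spindle_b, glue_bottle, filler_jar, mallet, tape, mug from where it was at the start of the episode below 0.025 m); the arm keeps its last pose, push and grip.
It fails at once if the plunger is pushed to its bottom (more than 22 mm of 24), which trips the lamp (value of joint plunger above 0.022 m).
It fails at once if one of the two dark spindles or another bystander is moved (30 mm) (distance of any of dark_spindle_a, dark_spindle_b, glue_bottle, filler_jar, mallet, tape, mug from where it was at the start of the episode above 0.03 m).
It also fails if it takes over 64 s, if anything falls off the work surface, if the arm or the gripper's body presses on something with over 40 N, if the wrist force passes 120 N, or if a joint passes its speed limit or range.

### The arm

A 7-joint arm with a two-finger parallel gripper is mounted at the origin on the work surface. World frame = base frame: x ahead of the robot, y to its left, z up, the work surface at z = 0. Lengths are in m, angles in rad, forces in N, time in s.
With the tool pointing down it reaches from about 0.4 to 0.875 m from the base axis. Payload 19.3 kg.
Tool frame: the origin (TCP) lies on the centre line of the jaws, within the pads' length; the fingertips stand 14 mm ahead of it and the grasp point (between the pads) lies 5 mm behind it (bot.tip_extent is the distance from the TCP to the fingertips, in m); z points along the fingers, y is the line along which they close (so a half turn about z gives the same grasp; the last joint's range is limited). The gripper opens to 85 mm and grips with 20 to 120 N. Pads are 22 mm wide; open, the fingers measure 114 mm over their backs; the gripper's body (76 mm by 85 mm) begins 54 mm behind the grasp point. The pads swing forward as they close: fully open they stand 13 mm farther back than shut.
Start: joints at [1.08, 0.521, -0.036, 1.599, 0.021, 1.021, -0.113], TCP at [0.255, -0.57, 0.245] pointing down, gripper open.
Joint ranges: [-2.91, 2.91], [-0.3, 2.13], [-1.5, 1.42], [0.17, 2.43], [-1.26, 4.41], [0.16, 1.93], [-2.52, 2.52]. Speed limits (rad/s): [1.89, 1.89, 2.39, 2.39, 3.01, 3.01, 3.01].

### API

Orientations are given as [roll, pitch, yaw] about the fixed x, y, z axes, in that order (R = Rz(yaw) Ry(pitch) Rx(roll)).
In Python, from workcell import monitor, grab_frame, camera_model, bot gives the robot as it stands.
- The arm moves only by the tool move_arm, never from a script. Its argument "moves" is a list of rows, each a list of 4 numbers: the shift along the world's x, y, z in mm, then the turn about the world's z in rad. A call has 1 to 12 rows; each row is the pose to reach, as a shift and turn from the pose commanded when the call began; what a row does not reach only later rows make up. A row lasts 1/8 s, in which the tool goes at most 62.5 mm and 10.7 degrees, less where a joint would pass 70% of its speed; a pose out of reach is approached as far as the arm can. A call with a gripper value outside its range is refused whole. "gripper" is the opening, from 0 (shut) to 1 (fully open), set as the call begins (left out, the last holds). The fingers move at their own pace and stop on an object; "newtons" is the grip in N (left out, the last holds). Time passes only in rows, so rows that repeat a pose let the fingers close. It gives the time, the measured TCP pose, the force, the opening and the grip force at its end, in the units of the state.
- monitor.observe(): the state, without advancing time (a new reading comes with each control period).
- grab_frame(name): name is "scene" or "top"; returns the picture (420x560x3 uint8, blue, green, red); there is no depth.
- camera_model(name): a dict with "vfov" (degrees; the focal length in pixels is half the picture's height over the tangent of half this angle, whatever the lens; pixels are square), "cx", "cy" (the principal point, pixels), "R" (3x3) and "t" (3): a world point X has camera coordinates R X + t. Camera axes: x right, y down, z forward; pixel columns grow to the right and rows downward; lengths in m; the calibration is good to about 2 mm. A picture is of the moment at which its call begins. camera_model takes no time and is no camera call.
- bot.job_done(): hands the job in; it is judged then, once.
The state is a dict: "clock": time; "qpos": joint angles; "qd": joint speeds; "joint_efforts": joint torques, N m; "position": TCP position; "tool_rot": TCP orientation; "force": force on the tool from outside, world axes, zero at the start; "moment": the same for the moment, N m; "grip_width": finger opening in m; "finger_force": force on a finger pad.
Only numpy, scipy, OpenCV 4.12 (cv2) and the standard library are available. Lean on these libraries where they do the work, as an engineer would, in place of code of your own. Each camera call takes 0.05 s, during which the arm holds its last target. There are 200 camera calls.

## Working session

There is one attempt and no reset: what is moved stays moved. The work goes in short steps, Python scripts to look and compute and a tool call to move; the robot and the scene stay as the last step left them, time stands still between calls to the robot, and variables do not carry over. Pictures are saved under pics/ and viewed, at most 10 in all, crops included, and the job is handed in when it is done.

Besides the shell and the picture viewer there is one more tool, called by a JSON object that holds its "op" and its "data", one argument or row to a line. move_arm: Moves the arm, as the interface text tells. Its arguments: {"type":"object","properties":{"moves":{"type":"array","items":{"type":"array","items":{"type":"number"}}},"gripper":{"type":"number"},"newtons":{"type":"number"}},"required":["moves"]}

```bash
mkdir -p pics
cat > h.py <<'E'
import numpy as np,cv2
from workcell import monitor,grab_frame,camera_model,bot
def ray(cam,u,v):
    m=camera_model(cam);R=np.array(m["R"]);t=np.array(m["t"])
    f=210/np.tan(np.radians(m["vfov"])/2)
    d=R.T@np.array([(u-m["cx"])/f,(v-m["cy"])/f,1]);return -R.T@t,d
def onz(cam,u,v,z):
    o,d=ray(cam,u,v);return o+d*(z-o[2])/d[2]
def px(cam,X):
    m=camera_model(cam);f=210/np.tan(np.radians(m["vfov"])/2)
    c=np.array(m["R"])@np.array(X)+np.array(m["t"]);return c[:2]/c[2]*f+[m["cx"],m["cy"]]
E
python3 - <<'E'
from h import *
for n in("scene","top"):
    im=grab_frame(n);cv2.imwrite(f"pics/{n}0.png",im)
    m=camera_model(n);print(n,{k:(np.round(v,3).tolist()) for k,v in m.items()}, ray(n,280,210)[0])
print(monitor.observe())
E
```

```text
scene {'vfov': 55.787, 'cx': 279.897, 'cy': 202.964, 'R': [[-0.807, 0.591, -0.005], [0.418, 0.564, -0.712], [-0.418, -0.577, -0.702]], 't': [0.468, -0.133, 1.367]} [1.00457929 0.58763977 0.86718682]
top {'vfov': 48.966, 'cx': 276.665, 'cy': 213.57, 'R': [[0.016, -1.0, 0.003], [-0.997, -0.016, -0.071], [0.071, -0.002, -0.997]], 't': [-0.087, 0.548, 1.146]} [ 0.46705709 -0.07610278  1.18200602]
{'clock': 0.1, 'qpos': array([ 1.07981332,  0.52194735, -0.03635438,  1.59992319,  0.02119658,
        1.02111149, -0.11279665]), 'qd': array([ 2.58509320e-05, -1.54637350e-03, -3.22433673e-04, -8.07539013e-04,
        7.01663899e-04, -1.36551813e-03, -7.17499472e-04]), 'joint_efforts': array([ 5.30407138e-03, -9.28479981e+01,  1.98406152e+00, -3.70534086e+01,
        1.80987414e-02,  5.14810556e-03, -2.05824672e-04]), 'position': array([ 0.25516877, -0.5702327 ,  0.24479734]), 'tool_rot': array([-3.14058940e+00,  5.36982678e-05,  4.20796474e-01]), 'force': array([ 0.39726836, -0.4331265 , -0.0445465 ]), 'moment': array([-0.00124177,  0.01479225,  0.04386284]), 'finger_force': 0.0, 'grip_width': 0.08544928635634487}
```

View pics/scene0.png

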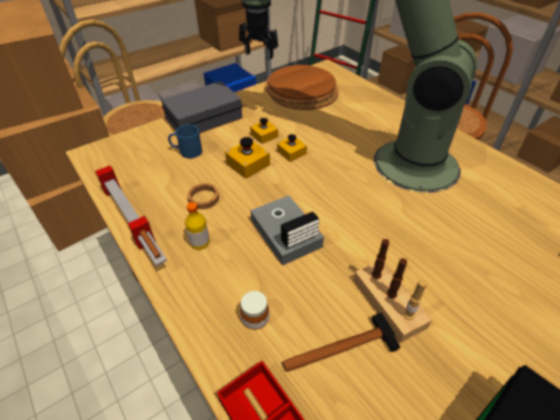

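View pics/top0.png

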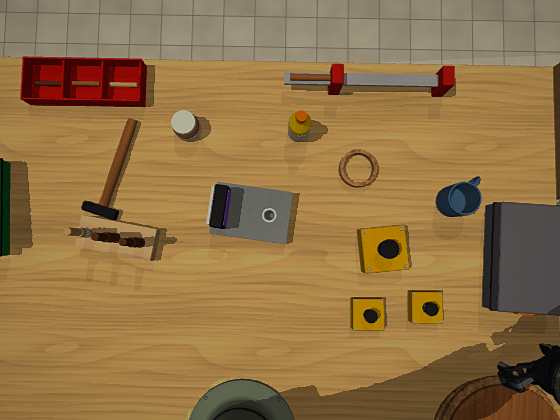

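The pale spindle could be confused with the two dark ones: pale at scene (416,298) and top (78,232), dark at scene (381,258) and (398,278). For the switch box, the candidates in the top view are the large box at (385,249), about 48 px or 110 mm across, and the small ones at (369,314) and (427,307), about 33 px. I choose the pale spindle and the large box, and will check both in one close crop.

Run:
```python
from h import *
s=cv2.imread("pics/scene0.png");t=cv2.imread("pics/top0.png")
def c(im,x,y,w,h,k):return cv2.resize(im[y:y+h,x:x+w],None,fx=k,fy=k,interpolation=cv2.INTER_CUBIC)
A=c(s,340,230,100,75*1+30,4)[:,:400]
A=cv2.resize(s[230:340,340:440],(400,300+0)) if 0 else c(s,345,230,100,110,4)[:300*2]
B=c(t,60,205,125,60,3.2);C=c(t,200,170,110,80,3.2)
out=np.zeros((600,800,3),np.uint8);out[:440,:400]=A[:440];out[:192,400:800]=B;out[200:456,400:752]=C
D=c(s,220,115,100,65,1.4*1);out[460:460+D.shape[0],:D.shape[1]]=D
D=c(t,345,215,75,45*1,3);out[460:595,400:625]=D
cv2.imwrite("pics/c1.png",out)
```

```text
(no output)
```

View pics/c1.png

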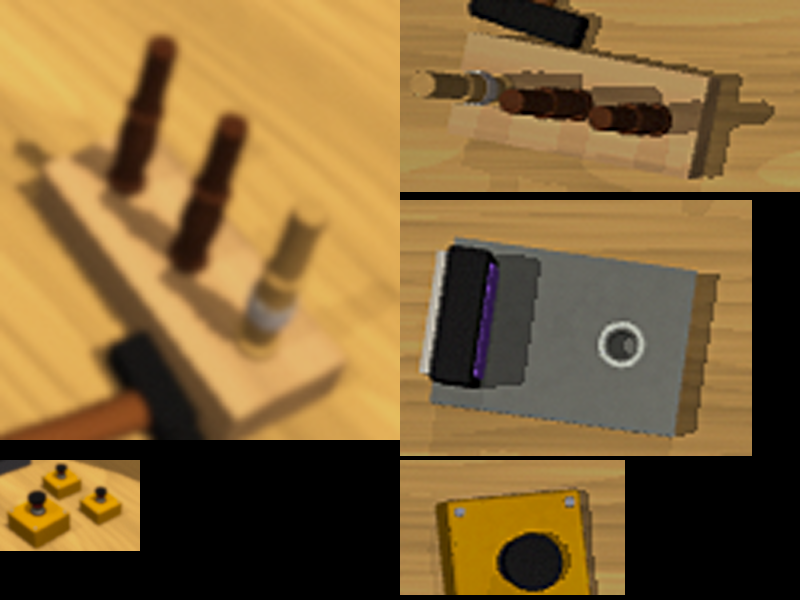

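Run:
```python
from h import *
s=cv2.imread("pics/scene0.png");t=cv2.imread("pics/top0.png")
def cen(m,lab):
    n,l,st,c=cv2.connectedComponentsWithStats(m.astype(np.uint8))
    for i in range(1,n):
        if st[i,4]>12: print(lab,st[i].tolist(),c[i].round(2).tolist())
def sub(im,x,y,w,h): return im[y:y+h,x:x+w].astype(int)
a=sub(t,250,200,40,32);cen(a.min(2)>165,"ring top +250,200")
a=sub(t,368,232,42,36);cen(a.max(2)<60,"head top +368,232")
a=sub(s,262,200,40,25);cen(a.min(2)>165,"ring scene +262,200")
a=sub(s,230,130,36,36);cen(a.max(2)<60,"head scene +230,130")
# base corners/edges of lamp: use minAreaRect of grey top
hsv=cv2.cvtColor(t,cv2.COLOR_BGR2HSV)
for lab,uv,z in[("pale",(67.3,231.3),.172),("darkm",(94.5,236.6),.172),("darke",(122.2,241.9),.172),("sock",(268.7,215),.045),("head",(388.3,248.8),.102)]:
    p=onz("top",*uv,z);print(lab,p.round(4),"->scene px",px("scene",p).round(1))
```

```text
ring top +250,200 [12, 8, 13, 14, 32] [16.22, 15.31]
head top +368,232 [10, 7, 21, 20, 320] [20.23, 16.64]
head scene +230,130 [11, 8, 11, 13, 102] [16.0, 13.2]
pale [0.4925 0.3795 0.172 ] ->scene px [421.8 282. ]
darkm [0.4818 0.3195 0.172 ] ->scene px [403.  260.8]
darke [0.4713 0.2586 0.172 ] ->scene px [385.5 241.2]
sock [ 0.5439 -0.0583  0.045 ] ->scene px [278. 213.]
head [ 0.4654 -0.34    0.102 ] ->scene px [246.6 140.8]
```

{"op": "move_arm", "data": {
  "moves": [
    [30, 60, 10, 0.1],
    [60, 115, 20, 0.28],
    [88, 170, 30, 0.46],
    [116, 224, 40, 0.64],
    [145, 278, 50, 0.82],
    [172, 332, 55, 0.976],
    [200, 385, 55, 0.976],
    [228, 440, 55, 0.976],
    [245, 490, 55, 0.976],
    [245, 545, 55, 0.976],
    [245, 600, 55, 0.976],
    [245, 600, 55, 0.976]
  ],
  "gripper": 1,
  "newtons": 40
}}

```text
clock: 1.6
position: [0.4999, 0.0336, 0.3003]
tool_rot: [-3.141, -0.001, 1.403]
force: [-0.5, -0.6, 0.5]
grip_width: 0.0849
finger_force: 0.0
```

Run:
```python
from h import *
o=monitor.observe();print(o["position"],o["tool_rot"],o["qpos"],o["clock"])
p=o["position"];print(np.array([492.5,379.5,270])-p*1000)
```

```text
[0.49990504 0.03361119 0.3003048 ] [-3.14131133e+00 -1.18974709e-03  1.40275720e+00] [ 0.23638127  0.29801111 -0.52414665  1.83149833  0.16825793  1.05605274
 -0.51989048] 1.6
[ -7.40504241 345.88880561 -30.30480493]
```

{"op": "move_arm", "data": {
  "moves": [
    [0, 60, 0, 0],
    [0, 120, 0, 0],
    [0, 180, 0, 0],
    [0, 240, 0, 0],
    [-4, 300, 0, 0],
    [-8, 346, 0, 0],
    [-8, 346, -40, 0],
    [-8, 346, -80, 0],
    [-8, 346, -80, 0]
  ]
}}

```text
clock: 2.72
position: [0.4918, 0.3739, 0.2179]
tool_rot: [-3.139, 0.004, 1.396]
force: [-0.3, 0.1, 1.2]
grip_width: 0.0852
finger_force: 0.0
```

Run:
```python
from h import *
s=grab_frame("scene");t=grab_frame("top");o=monitor.observe();print(o["position"],o["tool_rot"])
out=np.zeros((600,800,3),np.uint8)
out[:,:400]=cv2.resize(s[190:340,340:440],(400,600),interpolation=cv2.INTER_CUBIC)
out[:400,400:]=cv2.resize(t[180:280,20:120],(400,400),interpolation=cv2.INTER_CUBIC)
cv2.imwrite("pics/c2.png",out)
```

```text
[0.49285128 0.37538961 0.22135015] [ 3.14130558e+00 -3.56116707e-04  1.39613476e+00]
```

View pics/c2.png

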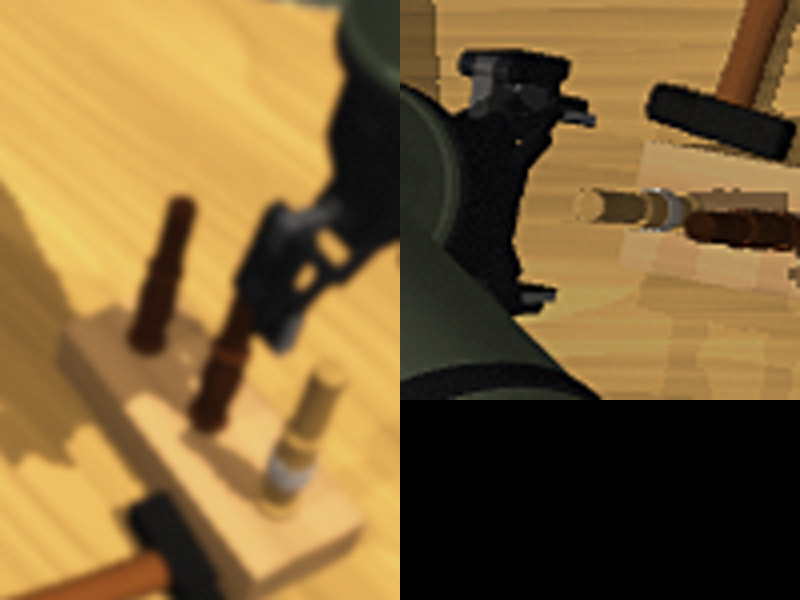

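{"op": "move_arm", "data": {
  "moves": [
    [0, 3, -10, 0],
    [0, 3, -30, 0],
    [0, 3, -50, 0],
    [0, 3, -65, 0],
    [0, 3, -73, 0],
    [0, 3, -73, 0],
    [0, 3, -73, 0]
  ]
}}

```text
clock: 3.7
position: [0.4925, 0.3788, 0.1478]
tool_rot: [3.141, -0.001, 1.397]
force: [0.1, 0.0, 0.7]
grip_width: 0.085
finger_force: 0.0
```

{"op": "move_arm", "data": {
  "moves": [
    [0, 0, 0, 0],
    [0, 0, 0, 0],
    [0, 0, 0, 0],
    [0, 0, 0, 0],
    [0, 0, 0, 0],
    [0, 0, 0, 0],
    [0, 0, 0, 0],
    [0, 0, 0, 0]
  ],
  "gripper": 0,
  "newtons": 30
}}

```text
clock: 4.7
position: [0.4924, 0.3785, 0.1474]
tool_rot: [3.141, -0.0, 1.397]
force: [0.0, -0.6, 2.6]
grip_width: 0.017
finger_force: 29.4
```

{"op": "move_arm", "data": {
  "moves": [
    [0, 0, 10, 0],
    [0, 0, 25, 0],
    [0, 0, 40, 0],
    [0, 0, 70, 0],
    [0, 0, 100, 0],
    [0, 0, 130, 0],
    [0, 0, 160, 0],
    [0, 0, 185, 0],
    [0, 0, 185, 0]
  ]
}}

```text
clock: 5.82
position: [0.4925, 0.3791, 0.335]
tool_rot: [3.139, -0.003, 1.397]
force: [-0.1, -1.0, -1.1]
grip_width: 0.0172
finger_force: 29.3
```

Run:
```python
from h import *
s=grab_frame("scene");t=grab_frame("top");o=monitor.observe();print(o["position"],o["force"],o["grip_width"])
out=np.zeros((600,800,3),np.uint8)
out[:,:500]=cv2.resize(s[170:320,330:455],(500,600),interpolation=cv2.INTER_CUBIC)
# socket ring, fine, with unobstructed view
r=cv2.resize(t[200:230,252:286],None,fx=8,fy=8,interpolation=cv2.INTER_CUBIC);out[:240,500:772]=r
cv2.imwrite("pics/c3.png",out)
g=t[200:230,252:286].astype(float).min(2);g0=np.clip(g-np.median(g)-15,0,None)
ys,xs=np.nonzero(g0>20);w=g0[ys,xs]
e=cv2.fitEllipse(np.c_[xs,ys].astype(np.float32));print("ellipse",e,"px",e[0][0]+252,e[0][1]+200)
print(onz("top",e[0][0]+252,e[0][1]+200,.045))
h=(t[230:270,366:412].max(2)<60);n,l,st,c=cv2.connectedComponentsWithStats(h.astype(np.uint8));i=1+np.argmax(st[1:,4]);print(c[i]+[366,230],onz("top",*(c[i]+[366,230]),.102))
```

```text
[0.49212647 0.37836578 0.33252034] [-0.58597992 -0.00912955 -1.44540357] 0.01725005874240272
ellipse ((16.64166259765625, 14.706754684448242), (12.717780113220215, 13.061341285705566), 48.78005599975586) px 268.64166259765625 214.70675468444824
[ 0.54463299 -0.05815088  0.045     ]
[388.22012579 248.63836478] [ 0.46581739 -0.33980102  0.102     ]
```

View pics/c3.png

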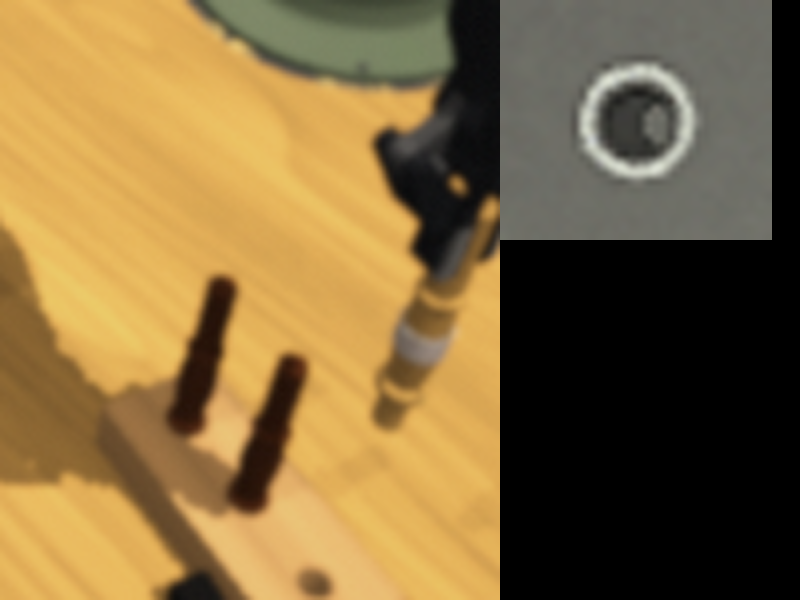

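{"op": "move_arm", "data": {
  "moves": [
    [3, -25, 0, 0],
    [8, -65, 0, 0],
    [14, -115, 0, 0],
    [20, -165, 0, 0],
    [26, -215, 0, 0],
    [32, -265, 0, 0],
    [38, -315, 0, 0],
    [44, -365, 0, 0],
    [49, -405, 0, 0],
    [52, -430, 0, 0],
    [52, -437, 0, 0],
    [52, -437, 0, 0]
  ]
}}

```text
clock: 7.42
position: [0.544, -0.058, 0.3319]
tool_rot: [-3.141, -0.0, 1.397]
force: [0.3, 1.0, -0.7]
grip_width: 0.0174
finger_force: 29.3
```

{"op": "move_arm", "data": {
  "moves": [
    [0, 0, -30, 0],
    [0, 0, -60, 0],
    [0, 0, -90, 0],
    [0, 0, -110, 0],
    [0, 0, -125, 0],
    [0, 0, -130, 0],
    [0, 0, -130, 0],
    [0, 0, -130, 0],
    [0, 0, -130, 0]
  ]
}}

```text
clock: 8.55
position: [0.5445, -0.0585, 0.2028]
tool_rot: [3.141, 0.0, 1.397]
force: [-0.7, 1.1, -0.8]
grip_width: 0.0165
finger_force: 29.4
```

Run:
```python
from h import *
s=grab_frame("scene");t=grab_frame("top");o=monitor.observe();print(o["position"],o["tool_rot"],o["force"],o["grip_width"])
out=np.zeros((600,800,3),np.uint8)
out[:,:400]=cv2.resize(s[120:270,230:330],(400,600),interpolation=cv2.INTER_CUBIC)
out[:400,400:]=cv2.resize(t[165:265,210:310],(400,400),interpolation=cv2.INTER_CUBIC)
cv2.imwrite("pics/c4.png",out)
z=o["position"][2]-.1355
for lab,X in[("sock",(.5446,-.0582,.045)),("foot",(*o["position"][:2],z))]: print(lab,px("scene",X)-[230,120],px("scene",X),px("top",X))
```

```text
[ 0.54439804 -0.05853078  0.20258796] [3.14113168e+00 7.28949436e-08 1.39665408e+00] [ 0.03223004  0.44233204 -0.29829601] 0.01740823854180633
sock [47.81170972 93.13235496] [277.81170972 213.13235496] [268.66130558 214.72039415]
foot [47.73020208 87.63382761] [277.73020208 207.63382761] [268.66358881 214.1833375 ]
```

View pics/c4.png

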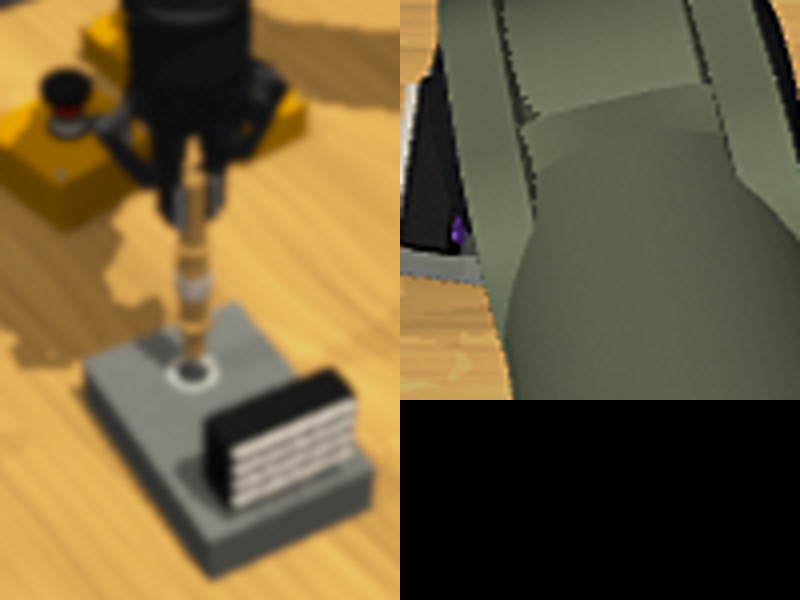

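{"op": "move_arm", "data": {
  "moves": [
    [0, 0, -8, 0],
    [0, 0, -16, 0],
    [0, 0, -22, 0],
    [0, 0, -28, 0],
    [0, 0, -32, 0],
    [0, 0, -36, 0],
    [0, 0, -40, 0],
    [0, 0, -43, 0],
    [0, 0, -46, 0],
    [0, 0, -48, 0],
    [0, 0, -48, 0],
    [0, 0, -48, 0]
  ]
}}

```text
clock: 10.15
position: [0.5443, -0.0585, 0.1544]
tool_rot: [3.142, 0.0, 1.397]
force: [-0.5, -0.8, -0.6]
grip_width: 0.0168
finger_force: 29.4
```

{"op": "move_arm", "data": {
  "moves": [
    [0, 0, -1, 0],
    [0, 0, -2, 0],
    [0, 0, -2.5, 0],
    [0, 0, -2.5, 0],
    [0, 0, -2.5, 0]
  ]
}}

```text
clock: 10.78
position: [0.5446, -0.0585, 0.1523]
tool_rot: [3.141, 0.0, 1.397]
force: [-1.4, -0.4, 9.1]
grip_width: 0.0173
finger_force: 30.3
```

{"op": "move_arm", "data": {
  "moves": [
    [0, 0, 1, 0],
    [0, 0, 1, 0],
    [0, 0, 1, 0],
    [0, 0, 1, 0],
    [0, 0, 1, 0],
    [0, 0, 1, 0],
    [0, 0, 1, 0],
    [0, 0, 1, 0]
  ],
  "gripper": 1
}}

```text
clock: 11.78
position: [0.5443, -0.0585, 0.1528]
tool_rot: [3.142, -0.0, 1.397]
force: [-0.1, 0.0, -0.4]
grip_width: 0.0851
finger_force: 0.0
```

{"op": "move_arm", "data": {
  "moves": [
    [0, 0, 20, 0],
    [0, 0, 50, 0],
    [0, 0, 90, 0],
    [0, 0, 130, 0],
    [0, 0, 150, 0],
    [0, 0, 150, 0]
  ]
}}

```text
clock: 12.52
position: [0.5448, -0.0585, 0.3041]
tool_rot: [3.139, -0.0, 1.397]
force: [0.3, 0.6, -0.4]
grip_width: 0.0854
finger_force: 0.0
```

{"op": "move_arm", "data": {
  "moves": [
    [-10, -50, 0, 0],
    [-25, -110, 0, 0],
    [-40, -165, 0, 0],
    [-55, -220, 0, 0],
    [-79, -281, 0, 0],
    [-79, -281, 0, 0],
    [-79, -281, 0, 0],
    [-79, -281, 0, 0]
  ],
  "gripper": 0
}}

```text
clock: 13.52
position: [0.4658, -0.3382, 0.3025]
tool_rot: [-3.141, -0.001, 1.399]
force: [0.4, -0.2, 0.9]
grip_width: 0.0001
finger_force: 0.0
```

Run:
```python
from h import *
s=grab_frame("scene");t=grab_frame("top");o=monitor.observe();print(o["clock"],o["position"],o["tool_rot"],o["force"],o["grip_width"])
out=np.zeros((600,800,3),np.uint8)
out[:,:400]=cv2.resize(s[120:270,230:330],(400,600),interpolation=cv2.INTER_CUBIC)
out[:400,400:]=cv2.resize(t[165:265,210:310],(400,400),interpolation=cv2.INTER_CUBIC)
cv2.imwrite("pics/c5.png",out)
for z in(.177,.045): X=(.5446,-.0582,z);print((px("scene",X)-[230,120])*4,(px("top",X)-[210,165])*4+[400,0])
```

```text
13.625 [ 0.46583618 -0.33839605  0.3027063 ] [-3.14153630e+00 -2.14470242e-04  1.39859217e+00] [0.34795074 0.74100734 0.29917456] -0.00016845874199964244
[189.43511129 233.90468106] [631.1265496  182.38527894]
[191.24683889 372.52941984] [634.64522232 198.8815766 ]
```

View pics/c5.png

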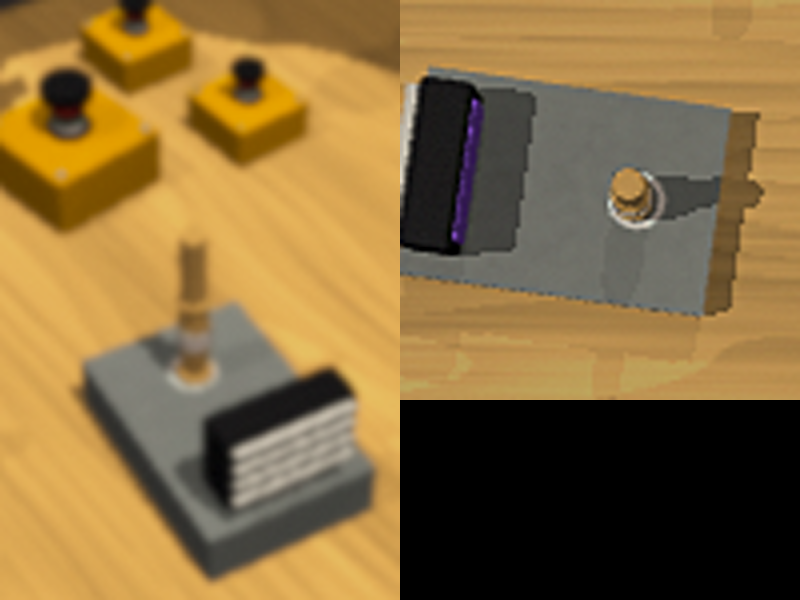

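The spindle stands upright in the ring: its base is at crop (193,375) and its top at (629,181), against the expected (631,182). Now I move down to the plunger with the fingers shut.

{"op": "move_arm", "data": {
  "moves": [
    [0, -1.5, -40, 0],
    [0, -1.5, -85, 0],
    [0, -1.5, -125, 0],
    [0, -1.5, -155, 0],
    [0, -1.5, -172, 0],
    [0, -1.5, -178, 0],
    [0, -1.5, -178, 0],
    [0, -1.5, -178, 0]
  ]
}}

```text
clock: 14.62
position: [0.4657, -0.3413, 0.1258]
tool_rot: [3.14, 0.001, 1.397]
force: [-0.8, 0.6, 0.4]
grip_width: 0.0003
finger_force: 0.0
```

Run:
```python
from h import *
o=monitor.observe();print(bot.tip_extent,o["position"],o["force"])
```

```text
0.014 [ 0.46571086 -0.34127921  0.12576634] [-0.79920115  0.56091959  0.44946262]
```

{"op": "move_arm", "data": {
  "moves": [
    [0, 1, -3, 0],
    [0, 1, -6, 0],
    [0, 1, -9, 0],
    [0, 1, -12, 0],
    [0, 1, -12, 0],
    [0, 1, -12, 0]
  ]
}}

```text
clock: 15.38
position: [0.4653, -0.34, 0.1129]
tool_rot: [3.142, 0.0, 1.397]
force: [-0.9, 0.4, 4.4]
grip_width: -0.0004
finger_force: 2.1
```

{"op": "move_arm", "data": {
  "moves": [
    [0, 0, -1, 0],
    [0, 0, -2, 0],
    [0, 0, -3, 0],
    [0, 0, -4, 0],
    [0, 0, -4, 0],
    [0, 0, -4, 0]
  ]
}}

```text
clock: 16.12
position: [0.4653, -0.34, 0.1089]
tool_rot: [3.141, 0.0, 1.397]
force: [-1.5, 1.5, 5.4]
grip_width: -0.0001
finger_force: 2.9
```

{"op": "move_arm", "data": {
  "moves": [
    [0, 0, -1, 0],
    [0, 0, -2, 0],
    [0, 0, -3, 0],
    [0, 0, -4, 0],
    [0, 0, -5, 0],
    [0, 0, -5, 0],
    [0, 0, -5, 0],
    [0, 0, -5, 0]
  ]
}}

```text
clock: 17.12
position: [0.4653, -0.34, 0.104]
tool_rot: [3.141, 0.0, 1.397]
force: [-0.9, 1.0, 7.2]
grip_width: -0.0001
finger_force: 3.9
```

Run:
```python
from h import *
F=[]
s=grab_frame("scene")
for i in range(6): grab_frame("top");o=monitor.observe();F.append(o["force"][2])
print(np.mean(F),np.std(F),o["position"],o["clock"])
out=np.zeros((600,800,3),np.uint8)
out[:,:800]=cv2.resize(s[125:185,210:290],(800,600),interpolation=cv2.INTER_CUBIC)
cv2.imwrite("pics/c6.png",out)
```

```text
7.733386219300226 0.5752725776414832 [ 0.46534149 -0.34002749  0.10400486] 17.475
```

View pics/c6.png

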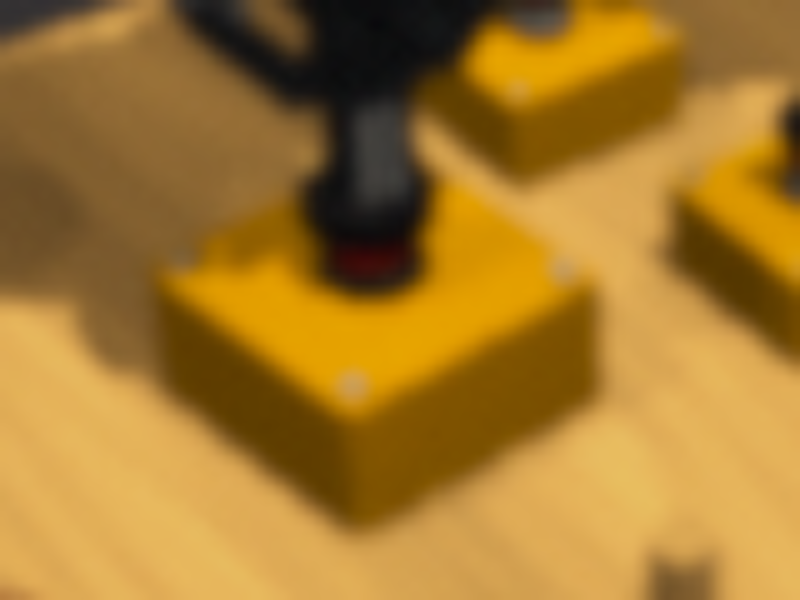

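The white ring has gone into the box, with red still showing above the collar at crop (370,258). The force is 7.7 N, which matches about half-way. I hold here.

{"op": "move_arm", "data": {
  "moves": [
    [0, 0, 0, 0],
    [0, 0, 0, 0],
    [0, 0, 0, 0],
    [0, 0, 0, 0],
    [0, 0, 0, 0],
    [0, 0, 0, 0],
    [0, 0, 0, 0],
    [0, 0, 0, 0],
    [0, 0, 0, 0],
    [0, 0, 0, 0],
    [0, 0, 0, 0],
    [0, 0, 0, 0]
  ]
}}

```text
clock: 18.98
position: [0.4653, -0.34, 0.104]
tool_rot: [3.141, 0.0, 1.397]
force: [-1.8, 0.9, 7.5]
grip_width: 0.0
finger_force: 3.9
```

{"op": "move_arm", "data": {
  "moves": [
    [0, 0, 0, 0],
    [0, 0, 0, 0],
    [0, 0, 0, 0],
    [0, 0, 0, 0],
    [0, 0, 0, 0],
    [0, 0, 0, 0],
    [0, 0, 0, 0],
    [0, 0, 0, 0],
    [0, 0, 0, 0],
    [0, 0, 0, 0],
    [0, 0, 0, 0],
    [0, 0, 0, 0]
  ]
}}

```text
clock: 20.48
position: [0.4653, -0.34, 0.104]
tool_rot: [3.141, 0.0, 1.397]
force: [-1.8, 0.4, 7.8]
grip_width: -0.0
finger_force: 3.9
```

```bash
python3 -c "
from workcell import bot,monitor
o=monitor.observe();print(o['clock'],o['position'],o['force']);print(bot.job_done())"
```

```text
20.475 [ 0.46533775 -0.34001452  0.10398977] [-1.84779153  0.44858994  7.83871647]
the job is handed in; nothing more can be done
None
```

I handed the job in at about 20.5 s: the pale spindle stands upright in the socket, let go of, and the arm had held the plunger about half-way (7.8 N, roughly 12 mm) for over three seconds and was still holding it; no verdict was returned.

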